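# Pull out the forked arm of the bench wheel stand until its button locks

## Robot

A 6-joint arm with a two-finger parallel gripper is mounted at the origin on the work surface. World frame = base frame: x ahead of the robot, y to its left, z up, the work surface at z = 0. Lengths are in mm, angles in rad, forces in N, time in s.
With the tool pointing down it reaches from about 300 to 775 mm from the base axis. Payload 14.6 kg.
Tool frame: the origin (TCP) lies on the front face of the gripper's body, between the roots of the fingers; the fingertips stand 73 mm ahead of it and the grasp point (between the pads) lies 54 mm ahead of it; z points along the fingers, x is the direction in which the jaws open and shut, and the axes are right-handed (so a half turn about z gives the same grasp; the last joint's range is limited). The gripper opens to 85 mm and grips with 20 to 120 N. Pads are 22 mm wide; open, the fingers measure 114 mm over their backs; the gripper's body (76 mm by 85 mm) begins 54 mm behind the grasp point. The pads swing forward as they close: fully open they stand 13 mm farther back than shut.
Start: joints at [1.272, 0.3, 1.521, -0, 1.321, -0.067], TCP at [126.35, 535.281, 303.881] pointing down, gripper open.
Joint ranges: [-3.03, 3.03], [-0.79, 2.21], [0.23, 2.52], [-1.04, 4.18], [0, 3.07], [-2.55, 2.55]. Speed limits (rad/s): [2.22, 2.22, 2.57, 3.14, 3.14, 3.14].

## Interface

Orientations are given as a unit quaternion [w, x, y, z].
In Python, from bench import arm, optics, workorder gives the robot as it stands. The module is installed in compiled form; this text tells all that it offers.
- The arm moves only by the tool carry_out, never from a script. Its argument "targets" is a list that holds one entry, the list of rows, each a list of 4 numbers: the shift along the tool's x, y, z in cm, then the turn about the tool's z in degrees. In form: [[[tx, ty, tz, turn], ...]]. A call has 1 to 12 rows; each row shifts and turns the commanded pose from where the row before left it, along the tool's axes as they then stand; what a row does not reach is not made up. A row lasts 1/8 s, in which the tool goes at most 62.5 mm and 10.7 degrees, less where a joint would pass 70% of its speed; a pose out of reach is approached as far as the arm can. A call is refused whole if a number of a shift passes 6.25 or a number of a turn 10.7, either way. A call with a gripper value outside its range is refused whole. "jaw" is the finger opening in cm, from 0 to 8.54, set as the call begins (left out, the last holds). The fingers move at their own pace and stop on an object; the grip force is fixed at half the most. Time passes only in rows, so rows that do not move let the fingers close. It gives the time, the measured TCP pose, the force and the opening at its end, in the units of the state.
- arm.get_state(): the state, without advancing time (a new reading comes with each control period).
- optics.grab_frame(name): name is "side" or "top" or "wrist"; returns a dict with "img" (400x640x3 uint8, blue, green, red), "camera_matrix" (3x3 intrinsics, pixels), "k1" (the pictures are not rectified: a ray, as slopes to the right and down, at radius r is drawn at 1 + k1 r^2 times it, then the intrinsics apply), "world_to_cam" (4x4, takes a point from world to camera coordinates); the wrist camera has in their place "tool_from_camera" (4x4, takes a point from camera to tool coordinates, whose origin is the TCP and whose axes are the tool frame's). Camera axes: x right, y up, looking along -z (the intrinsics and any distortion apply to the point x, -y, -z); pixel columns grow to the right and rows downward; lengths in mm; the calibration is good to about 2 mm. A picture is of the moment at which its call begins: read the wrist's pose just before it. There is no depth.
- workorder.sign_off(): hands the job in, once; it reports no verdict.
The state is a dict: "t": time; "joints": joint angles; "joint_vel": joint speeds; "effort": joint torques, N m; "tcp_pos": TCP position; "orientation": TCP orientation; "wrist_force": force on the tool from outside, world axes, zero at the start; "moment": the same for the moment, N m; "grip_width": finger opening in mm.
Only numpy, scipy, OpenCV 4.12 (cv2) and the standard library are available. Lean on these libraries where they do the work, as an engineer would, in place of code of your own. Each camera call takes 0.05 s, during which the arm holds its last target. There are 200 camera calls.

## Task

Get the bench wheel stand ready to take an axle: pull the arm that ends in an open fork straight out until its lock button clicks out through the slot in the tube, so that the arm stays locked out when you let go. Leave the other arm, the one with the round pad, as it is.

Things in the scene. Friction and masses are not known exactly. Their poses are not given: they have to be found in the camera images.
- fork_grip (a point): Middle of the upright steel stem at the outer end of the forked arm: grip here, 67 mm above the bench. Stem 26 mm wide across the arm (y), 20 mm along it (x), top 97 mm above the bench; its top 22 mm are two prongs with a 12 mm gap. x points outwards, the way to pull. The level arm below slides in a 36 mm square grey tube on a plate, tops 44 mm high. No obstacle within 70 mm beside the stem.
- fork_arm (a joint): How far the forked arm is drawn out, in m: 0 fully in, starts at up to 0.03, outer stop at 0.097. About 3 N of friction; it stays where it is left. The lock button comes out once the arm is drawn to 0.085 or beyond; from there to the stop it has play in its slot, and the locked arm cannot be pushed back in.
- fork_button (a joint): Lock button of the forked arm: a 12 mm round sprung brass pin carried by the sliding arm inside the grey tube. About 0 (m) while held down under the tube's roof, 0.010 once sprung out through the slot in the tube's upper side (26 mm long, 24 to 50 mm back from the tube's outer end), where it then stands about 5 mm proud.
- pad_grip (a point): The same point on the other arm: same size and mechanism, beside the forked one (130 mm away, almost parallel, same direction), but it ends in a flat round black rubber pad 48 mm across in place of the fork, 90 mm above the bench. Either may be the nearer one. It slides just as easily, and is to be left as it is.

How it is judged (in metres and radians):
At the end, for the whole second after the job is handed in: The forked arm is drawn out (beyond 0.080 m), its lock button stands out through the slot (beyond 0.006 m) and the padded arm is within 12 mm of where it was (value of joint fork_arm above 0.08 m and value of joint fork_button above 0.006 m and distance of pad_grip from where it was at the start of the episode below 0.012 m); the robot touches nothing.
It fails at once if the arm with the round pad is moved by more than 12 mm (distance of pad_grip from where it was at the start of the episode above 0.012 m).
It also fails if it takes over 32 s, if anything falls off the work surface, if the arm or the gripper's body presses on something with over 40 N, if the wrist force passes 120 N, or if a joint passes its speed limit or range.

## Working session

There is one attempt and no reset: what is moved stays moved. The work goes in short steps, Python scripts to look and compute and a tool call to move; the robot and the scene stay as the last step left them, time stands still between calls to the robot, and variables do not carry over. Pictures are saved under pics/ and viewed, about 8 in all and at most 12, crops included, and the job is handed in when it is done.

Besides the shell and the picture viewer there is one more tool, called after ">>>" as name(argument=value, ...), one argument or row to a line, values as JSON. carry_out: Moves the arm, as the interface text tells. Its arguments: {"type":"object","properties":{"targets":{"type":"array"},"jaw":{"type":"number"}},"required":["targets"]}

```bash
mkdir -p pics; cat > h.py <<'E'
import numpy as np, cv2
from bench import arm, optics, workorder
from scipy.spatial.transform import Rotation as R
def pose():
    s=arm.get_state(); q=np.array(s["orientation"]); T=np.eye(4)
    T[:3,:3]=R.from_quat(q[[1,2,3,0]]).as_matrix(); T[:3,3]=s["tcp_pos"]; return T
def grab(n):
    P=pose(); f=optics.grab_frame(n)
    f["c2w"]=P@np.array(f["tool_from_camera"]) if n=="wrist" else np.linalg.inv(np.array(f["world_to_cam"]))
    return f
def ray(f,u,v):
    K=np.array(f["camera_matrix"]); k=f["k1"]
    p=cv2.undistortPoints(np.array([[[u,v]]],float),K,np.array([k,0,0,0,0.]))[0,0]
    d=f["c2w"][:3,:3]@np.array([p[0],-p[1],-1]); return f["c2w"][:3,3],d/np.linalg.norm(d)
def onz(f,u,v,z):
    o,d=ray(f,u,v); return o+d*(z-o[2])/d[2]
def tri(f,a,g,b):
    o1,d1=ray(f,*a); o2,d2=ray(g,*b)
    s=np.linalg.lstsq(np.c_[d1,-d2],o2-o1,rcond=None)[0]
    p,q=o1+s[0]*d1,o2+s[1]*d2; return (p+q)/2,np.linalg.norm(p-q)
E
python3 - <<'E'
from h import *
import pickle
F={}
for n in("side","top","wrist"):
    F[n]=grab(n); cv2.imwrite(f"pics/{n}0.png",F[n]["img"]); print(n,F[n]["c2w"].round(2).tolist(),F[n]["k1"])
pickle.dump(F,open("f0.pkl","wb")); s=arm.get_state(); print(s)
E
```

```text
side [[0.87, 0.3, -0.39, 320.04], [-0.49, 0.55, -0.68, -385.41], [0.01, 0.78, 0.63, 478.06], [0.0, 0.0, 0.0, 1.0]] 0.03159679383149613
top [[0.03, 1.0, -0.03, 536.72], [-1.0, 0.03, 0.02, 82.04], [0.02, 0.03, 1.0, 735.65], [0.0, 0.0, 0.0, 1.0]] -0.015178928542647564
wrist [[0.23, -0.93, -0.3, 50.0], [0.97, 0.22, 0.07, 552.85], [0.0, -0.3, 0.95, 373.89], [0.0, 0.0, 0.0, 1.0]] -0.04211120755777689
{'t': 0.15, 'joints': array([ 1.27241674e+00,  3.00360232e-01,  1.52143993e+00, -6.90264952e-06,
        1.32066559e+00, -6.66395565e-02]), 'joint_vel': array([ 4.93496088e-04, -3.33794913e-03, -2.17630275e-03, -5.83998902e-04,
        1.38628783e-03, -9.31556683e-05]), 'effort': array([ 5.24737916e-04, -5.43664241e+01, -3.61882281e+01, -1.00915372e-04,
        3.13379693e-03,  2.78531058e-05]), 'tcp_pos': array([126.31287536, 535.18904488, 303.4418107 ]), 'orientation': array([ 2.50288068e-04,  7.84113986e-01,  6.20616682e-01, -3.57690259e-04]), 'wrist_force': array([-0.41409375, -0.52668486, -0.03286157]), 'moment': array([ 0.00870872, -0.01357616,  0.00863556]), 'grip_width': 85.48331935426206}
```

View pics/top0.png

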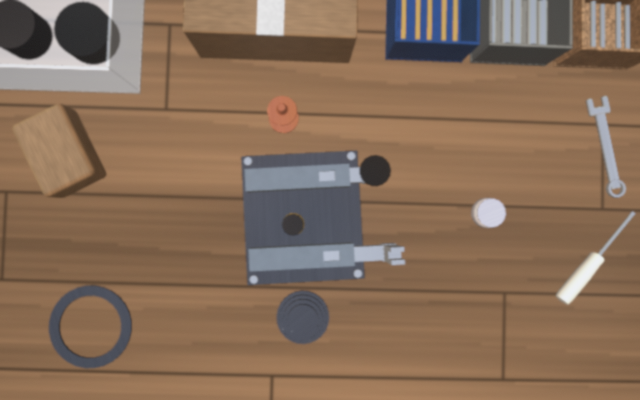

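View pics/side0.png

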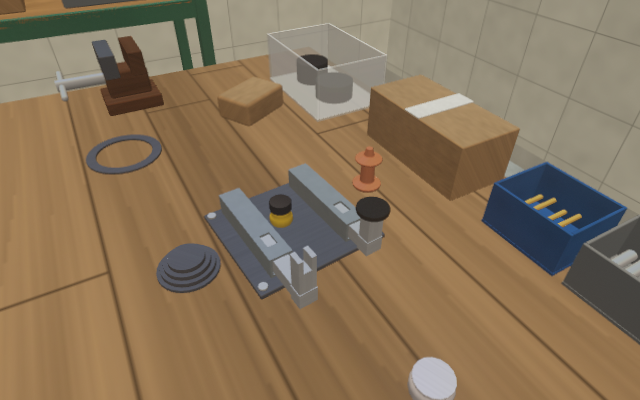

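The top view shows the stand with the forked arm at about (380,254), nearer the robot. It points image-right, about world -y. The padded arm is at (375,170). In the side view the fork's prongs are at about (303,258). Next, a zoom on both.

```bash
python3 - <<'E'
from h import *
a=cv2.imread("pics/top0.png")[235:275,340:420]; b=cv2.imread("pics/side0.png")[235:310,260:335]
a=cv2.resize(a,None,fx=9,fy=9,interpolation=cv2.INTER_CUBIC)[:, :720]; b=cv2.resize(b,(230*1,230))
b=cv2.resize(cv2.imread("pics/side0.png")[240:310,265:330],None,fx=5,fy=5,interpolation=cv2.INTER_CUBIC)
cv2.imwrite("pics/z1.png",np.vstack([cv2.resize(a,(640,320)),np.pad(cv2.resize(b,(260,280)),((0,0),(0,380),(0,0)))]))
E
```

```text
(no output)
```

View pics/z1.png

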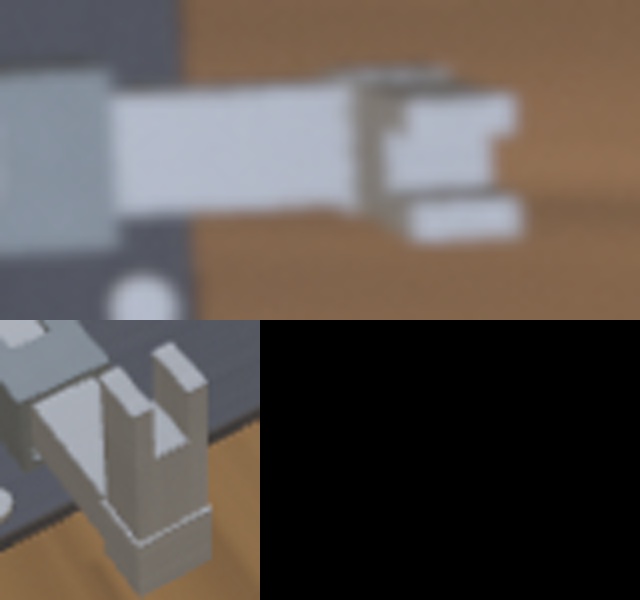

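```bash
python3 - <<'E'
from h import *
import pickle
F=pickle.load(open("f0.pkl","rb")); t,s=F["top"],F["side"]
p,e=tri(t,(398,255.9),s,(303.3,254.5)); print("fork top tri",p.round(1),e.round(2)," on z=97",onz(t,398,255.9,97).round(1),onz(s,303.3,254.5,97).round(1))
im=t["img"].astype(int); b,g,r=im[...,0],im[...,1],im[...,2]
m=((b-r>8)&(b>120)&(b<185)).astype(np.uint8); 
n,l,st,c=cv2.connectedComponentsWithStats(m)
for i in range(1,n):
    if st[i,4]>800:
        pts=np.argwhere(l==i)[:,::-1].astype(np.float32)
        box=cv2.boxPoints(cv2.minAreaRect(pts)); w=np.array([onz(t,u,v,44)[:2] for u,v in box])
        print(st[i],w.round(1).tolist()); E=np.roll(w,-1,0)-w
        for d in E[:2]: print(np.linalg.norm(d).round(1),np.degrees(np.arctan2(d[1],d[0])).round(2))
for q in [(0,-10),(0,0)]:pass
T=pose(); print(T.round(4))
E
```

```text
fork top tri [481.1 -61.7  97. ] 0.26  on z=97 [481.  -61.6  97. ] [481.3 -61.7  97. ]
[ 395    0   84   44 1597] [[898.9, -59.9], [905.0, -199.2], [831.9, -200.0], [826.2, -61.3]]
139.5 -87.47
73.1 -179.42
[ 244  164  119   27 2294] [[611.3, 180.5], [626.7, -9.9], [590.0, -12.6], [574.8, 177.4]]
190.9 -85.36
36.8 -175.75
[ 248  244  118   28 2298] [[481.8, 169.8], [496.7, -19.0], [460.0, -21.8], [445.3, 166.6]]
189.3 -85.46
36.9 -175.56
[[ 2.297000e-01  9.733000e-01 -3.000000e-04  1.263129e+02]
 [ 9.733000e-01 -2.297000e-01 -8.000000e-04  5.351890e+02]
 [-9.000000e-04 -1.000000e-04 -1.000000e+00  3.034418e+02]
 [ 0.000000e+00  0.000000e+00  0.000000e+00  1.000000e+00]]
```

Both views agree on the fork top to 0.3 mm at z = 97, and tube width 36.8 mm matches the given 36. The pull axis is about -85.4° in world. So I turn the tool +72°, after which tool y is the pull direction.

>>> carry_out(
  targets=[
    [[0, 0, 0, 9], [0, 0, 0, 9], [0, 0, 0, 9], [0, 0, 0, 9], [0, 0, 0, 9], [0, 0, 0, 9], [0, 0, 0, 9], [0, 0, 0, 9], [0, 0, 0, 0]],
  ],
  jaw=8.5,
)

```text
t: 1.27
tcp_pos: [126.3, 535.2, 303.7]
orientation: [0.0, 0.999, 0.042, -0.0]
wrist_force: [0.3, 0.7, 0.0]
grip_width: 84.8
```

>>> carry_out(
  targets=[
    [[2.5, 5.2, 0, 0], [2.5, 5.2, 0, 0], [2.5, 5.2, 0, 0], [2.5, 5.2, 0, 0], [2.5, 5.2, 0, 0], [2.5, 5.2, 0, 0], [2.5, 5.2, 0, 0], [2.5, 5.2, 0, 0], [2.5, 5.2, 0, 0], [2.5, 5.2, 0, 0], [2.5, 5.2, 0, 0], [2.5, 5.2, 0, 0]],
  ],
)

```text
t: 2.78
tcp_pos: [477.3, -63.9, 304.0]
orientation: [0.0, 0.999, 0.043, 0.0]
wrist_force: [0.6, 1.0, -0.6]
grip_width: 84.7
```

>>> carry_out(
  targets=[
    [[0, 0, 0, 0], [0, 0, 0, 0]],
  ],
)

```text
t: 3.02
tcp_pos: [476.4, -61.7, 303.6]
orientation: [-0.0, 0.999, 0.042, -0.0]
wrist_force: [-0.6, -0.2, -0.1]
grip_width: 85.3
```

```bash
cat > d.py <<'E'
from h import *
T=pose(); print(T.round(3),np.degrees(np.arctan2(T[1,0],T[0,0])),arm.get_state()["t"],arm.get_state()["wrist_force"].round(1))
print("to grasp in tool cm",(T[:3,:3].T@(np.array([481.1,-61.7,121])-T[:3,3])/10).round(2))
E
python3 d.py; python3 -c "
from h import *
cv2.imwrite('pics/w1.png',grab('wrist')['img'])"
```

```text
[[ 9.96000e-01  8.40000e-02 -1.00000e-03  4.76379e+02]
 [ 8.40000e-02 -9.96000e-01  0.00000e+00 -6.16590e+01]
 [-1.00000e-03 -0.00000e+00 -1.00000e+00  3.03623e+02]
 [ 0.00000e+00  0.00000e+00  0.00000e+00  1.00000e+00]] 4.834621940668608 3.025 [-0.6 -0.2 -0.1]
to grasp in tool cm [ 0.48  0.05 18.26]
```

View pics/w1.png

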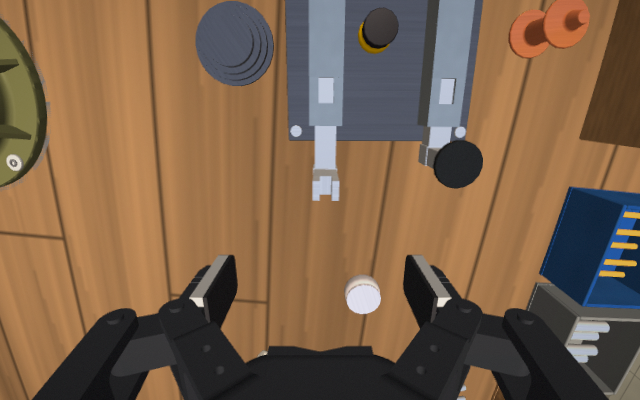

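The wrist view shows the fork at (326,187) almost centred between the open jaws, a few mm to tool +x, which matches the computed offset of 0.48 cm. Nothing stands beside it. Descend and grip.

>>> carry_out(
  targets=[
    [[0.5, 0, 3, 0], [0, 0, 3, 0], [0, 0, 3, 0], [0, 0, 3, 0], [0, 0, 2.2, 0], [0, 0, 2, 0], [0, 0, 1, 0], [0, 0, 1, 0], [0, 0, 0, 0], [0, 0, 0, 0]],
  ],
)

```text
t: 4.32
tcp_pos: [481.9, -61.5, 122.4]
orientation: [0.0, 0.999, 0.041, 0.0]
wrist_force: [0.2, -0.2, 0.6]
grip_width: 84.9
```

>>> carry_out(
  targets=[
    [[0, 0, 0, 0], [0, 0, 0, 0], [0, 0, 0, 0], [0, 0, 0, 0], [0, 0, 0, 0], [0, 0, 0, 0], [0, 0, 0, 0], [0, 0, 0, 0]],
  ],
  jaw=1.5,
)

```text
t: 5.32
tcp_pos: [481.7, -61.6, 122.1]
orientation: [0.0, 0.999, 0.041, 0.0]
wrist_force: [-2.0, -0.3, 6.5]
grip_width: 25.3
```

```bash
python3 d.py
```

```text
[[ 9.97000e-01  8.20000e-02  0.00000e+00  4.81680e+02]
 [ 8.20000e-02 -9.97000e-01 -0.00000e+00 -6.15550e+01]
 [ 0.00000e+00  0.00000e+00 -1.00000e+00  1.22091e+02]
 [ 0.00000e+00  0.00000e+00  0.00000e+00  1.00000e+00]] 4.708444977437537 5.325 [-2.  -0.3  6.5]
to grasp in tool cm [-0.06  0.01  0.11]
```

Gripped at 25.3 mm, against the 26 mm stem. Pull.

>>> carry_out(
  targets=[
    [[0, 0.5, 0, 0], [0, 0.7, 0, 0], [0, 0.7, 0, 0], [0, 0.7, 0, 0], [0, 0.7, 0, 0], [0, 0.7, 0, 0], [0, 0.7, 0, 0], [0, 0.7, 0, 0], [0, 0.6, 0, 0], [0, 0, 0, 0], [0, 0, 0, 0]],
  ],
)

```text
t: 6.7
tcp_pos: [486.4, -121.7, 122.1]
orientation: [0.0, 0.999, 0.041, -0.0]
wrist_force: [-4.9, -4.4, 6.1]
grip_width: 25.2
```

>>> carry_out(
  targets=[
    [[0, 0.4, 0, 0], [0, 0.4, 0, 0], [0, 0, 0, 0], [0, 0, 0, 0]],
  ],
)

```text
t: 7.2
tcp_pos: [487.0, -129.3, 122.1]
orientation: [-0.0, 0.999, 0.041, -0.0]
wrist_force: [-5.4, 1.3, 8.4]
grip_width: 25.2
```

```bash
python3 - <<'E'
from h import *
f=grab("side"); g=grab("top"); print(arm.get_state()["wrist_force"])
a=cv2.resize(f["img"][170:320,190:350],None,fx=4,fy=4,interpolation=cv2.INTER_CUBIC)
cv2.imwrite("pics/s2.png",a)
E
```

```text
[-6.12881608  0.81059319  8.22733011]
```

View pics/s2.png

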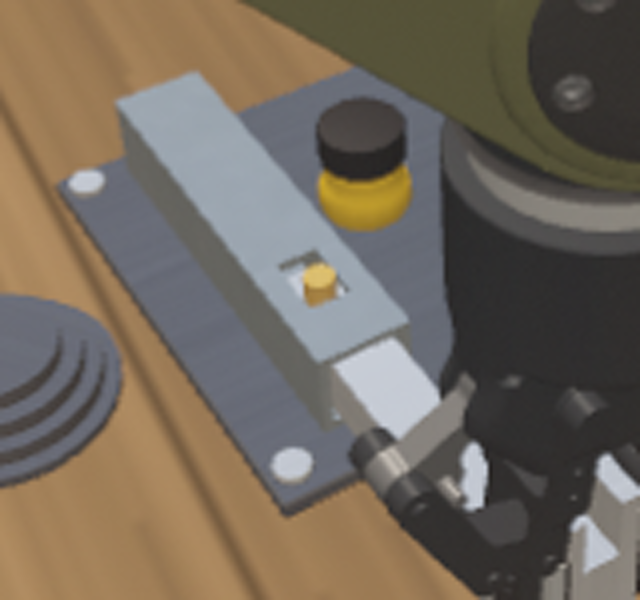

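The side crop shows the brass button at (320,283), standing proud in the middle of the slot, so the arm is locked. Release and lift away.

>>> carry_out(
  targets=[
    [[0, 0, 0, 0], [0, 0, 0, 0], [0, 0, 0, 0], [0, 0, 0, 0], [0, 0, 0, 0], [0, 0, 0, 0]],
  ],
  jaw=8.5,
)

```text
t: 8.05
tcp_pos: [487.2, -129.3, 121.9]
orientation: [0.0, 0.999, 0.041, 0.0]
wrist_force: [-0.7, -0.7, 0.5]
grip_width: 85.3
```

>>> carry_out(
  targets=[
    [[0, 0, -1, 0], [0, 0, -2, 0], [0, 0, -3, 0], [0, 0, -3, 0], [0, 0, -3, 0], [0, 3, -3, 0], [0, 4, 0, 0], [0, 4, 0, 0], [0, 4, 0, 0], [0, 0, 0, 0], [0, 0, 0, 0]],
  ],
)

```text
t: 9.43
tcp_pos: [499.5, -278.4, 272.2]
orientation: [-0.0, 0.999, 0.041, 0.0]
wrist_force: [0.5, 0.4, -1.1]
grip_width: 85.1
```

```bash
python3 - <<'E'
from h import *
import pickle
F=pickle.load(open("f0.pkl","rb"))
f=grab("side"); g=grab("top"); s=arm.get_state(); print(s["t"],s["wrist_force"],s["grip_width"])
def pad(im):
    b=im[150:190,345:410]; m=(b.max(2)<50).astype(np.uint8); mm=cv2.moments(m); return mm["m10"]/mm["m00"]+345,mm["m01"]/mm["m00"]+150
for x in(F["top"],g): print(pad(x["img"]),onz(x,*pad(x["img"]),90).round(1))
a=cv2.resize(f["img"][165:335,190:400],None,fx=2.5,fy=2.5,interpolation=cv2.INTER_CUBIC)
cv2.imwrite("pics/s3.png",a)
E
```

```text
9.525 [ 0.60111134  0.08081378 -0.11790526] 85.30877148848566
(371.8378378378378, 176.3108108108108) [599.9 -20.6  90. ]
(371.2173913043478, 175.7826086956522) [600.6 -19.6  90. ]
```

View pics/s3.png

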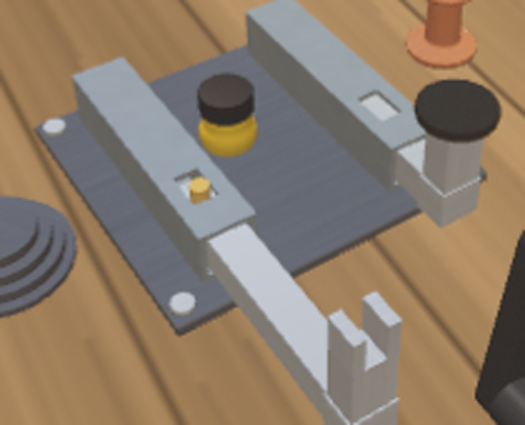

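The picture shows the forked arm out, with its button at (200,190) standing through the slot. The padded arm (458,110) is unchanged, moving about 1 mm between views, which is within measurement noise. The gripper is clear.

```bash
python3 -c "
from h import *
workorder.sign_off()"
```

```text
the job is handed in; nothing more can be done
```

The forked arm is drawn out and locked, and the job is handed in; sign-off gives no verdict. I located the fork by two-view triangulation, gripped its stem across the arm and pulled it about 68 mm straight out. Then I let go and lifted clear, at about 9.5 s of the 32 s allowed.

- **Lock button:** the last side view shows it standing proud through the slot, and it stayed out after release. I did not measure its height or the joint value; both are judged from the picture.
- **Padded arm:** its measured position shifted by about 1 mm, within measurement noise. The colour mask for the pad caught only part of it, so the side view, where it looks unmoved, is the second check.
- **Contact:** wrist force was about 0.6 N at the end, and the gripper was open and clear of everything. The highest reading at the end of any move was about 10 N.

No check failed. The one oddity was a reading of -4.4 N along y (opposite in sign to friction) after the first pull, which was gone in the next reading.

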